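# Peel the top tray off the nest and present it to the scanner

## Task

The top steel tray is stuck in its nest: peel it off by its upright corner tab, raising the tab corner a few centimetres first while the opposite corner is still down in the nest, and leave the trays under it standing where they are. Then hold the peeled tray out to the scanner: level and right way up, centred over the glass window, its underside about a hand's breadth (10 cm) above the glass. Finish while still holding it there by the tab; do not put it down or let go, and do not knock over or push the other things around.

Things in the scene. Friction and masses are not known exactly. Their poses are not given: they have to be found in the camera images.
- tray: top tray of the nest, formed steel, about 90 g. Origin: centre of its underside; z up, x along its long, y along its short side. Floor 120 x 80 mm, sloping walls, rolled rim 161 x 121 mm over all, rim line 23 mm above the origin. The only tray with an upright tab, outside its (+x,+y) corner. It starts in the nest, origin 27 mm above the stack's, and is drawn upward out of it
- tab (a point): middle of the tray's upright tab, 22 mm above the rim line, at (+87, +67, +45) mm in the tray's frame. The tab is a flat steel fin, 8 mm thick, 28 mm long, from the rim line to 37 mm above it; its length runs along (+1,+1) of the tray's frame, so it is pinched across its 8 mm, along (-1,+1). Axes as the tray's
- tab_corner (a point): corner of the rim line beside the tab, at (+78, +58, +23) mm in the tray's frame
- far_corner (a point): diagonally opposite corner of the rim line, at (-78, -58, +23) mm in the tray's frame; it stays down in the nest while the tray is turned up about it
- stack: nest of three like trays that stays behind, about 1.4 kg, loose on the table. Origin: centre of its underside; axes as the tray's at the start. Four spring catches on it (x +-42 mm, on both long sides, up to 58 mm high) hook over the top tray's rim (50 mm high). Each lets go at 3 to 4 N there, once the rim has risen 4 mm; all four together hold about the weight of the nest
- scanner: desktop presentation scanner, a fixed grey box 92 x 92 mm, 42 mm high, with a black top; origin: centre of its underside, z up
- window (a point): centre of the scanner's upward-facing square glass window (60 mm), 42 mm above the table
- vial_a: small reagent vial with a blue cap, 23 mm wide, 43 mm high, bystander; origin: centre of its underside
- vial_b: small reagent vial with a grey cap, 23 mm wide, 43 mm high, bystander; origin: centre of its underside
- timer: bench timer 66 x 92 x 28 mm, bystander; origin: centre of its underside
- mini_rack: small rack of micro tubes 52 x 124 x 38 mm, bystander; origin: centre of its underside

How it is judged:
On the way, in this order (a step that is already met when the one before it is completed fails the run):
1. the tab corner has been lifted 20 mm out of its seat while the opposite corner is still within 8 mm of its seat, by fingers at the tab (z of tab_corner in the frame of stack above 0.07 m and z of far_corner in the frame of stack below 0.058 m and contact force between the fingers and tray above 0.5 N and distance between the grasp point and tab below 0.035 m), for 0.1 s.
2. the whole tray has come free of the nest (height (world z) of each of far_corner, tab_corner above 0.085 m and contact force between tray and stack below 0.05 N), for 0.1 s.
At the end, for the whole second after the job is handed in: The fingers hold the tray by its tab (within 35 mm of the tab's middle), at rest and carried by nothing else: underside centred within 35 mm of the window and 60 to 150 mm above the glass, tilted under 15 degrees; the nest stands flat within 30 mm of where it was (contact force between the fingers and tray above 1 N and horizontal distance between tray and window below 0.035 m and z of tray in the frame of window between 0.06 and 0.15 m and angle between tray's own z axis and vertical below 0.26 rad and linear speed of tray below 0.03 m/s and contact force between tray and stack below 0.05 N and contact force between tray and scanner below 0.05 N and distance of stack from where it was at the start of the episode below 0.03 m and angle between stack's own z axis and vertical below 0.05 rad and distance between the grasp point and tab below 0.035 m); the arm keeps its last pose, push and grip.
It fails at once if the nest is lifted off the table or tipped (height (world z) of stack above 0.015 m or angle between stack's own z axis and vertical above 0.15 rad).
It fails at once if a bystander is pushed more than 25 mm or knocked over (distance of any of vial_a, vial_b, timer, mini_rack from where it was at the start of the episode above 0.025 m or angle between any of vial_a, vial_b's own z axis and vertical above 0.6 rad).
It also fails if it takes over 53 s, if anything falls off the work surface, if the arm or the gripper's body presses on something with over 40 N, if the wrist force passes 120 N, or if a joint passes its speed limit or range.

## Robot

A 7-joint arm with a two-finger parallel gripper is mounted at the origin on a cart in front of the work surface, level with it; the furniture and walls round the work are solid. World frame = base frame: x ahead of the robot, y to its left, z up, the work surface at z = 0. Lengths are in m, angles in rad, forces in N, time in s.
With the tool pointing down it reaches from about 0.4 to 0.85 m from the base axis. Payload 10.4 kg.
Tool frame: the origin (TCP) lies midway between the tips of the shut fingers; the grasp point (between the pads) lies 19 mm behind it; z points along the fingers, y is the line along which they close (so a half turn about z gives the same grasp; the last joint's range is limited). The gripper opens to 87 mm and grips with 3 to 60 N. Pads are 19 mm wide; open, the fingers measure 117 mm over their backs; the gripper's body (75 mm by 190 mm) begins 51 mm behind the grasp point.
Start: joints at [1.125, 0.332, -0.065, 1.46, 0.022, 1.35, -0.088], TCP at [0.256, -0.57, 0.223] pointing down, gripper open.
Joint ranges: [-2.6, 2.6], [-0.5, 2.12], [-1.47, 1.34], [0.16, 2.42], [-1.27, 4.41], [0.06, 2.06], [-2.6, 2.6]. Speed limits (rad/s): [2.22, 2.22, 2.79, 2.79, 3.14, 3.14, 3.14].

## Interface

Orientations are given as a unit quaternion [w, x, y, z].
In Python, from station import r gives the robot as it stands.
- The arm moves only by the tool move_arm, never from a script. Its argument "motion" is a list of rows, each a list of 7 numbers: the shift along the tool's x, y, z as a fraction of full scale, then the turn, a rotation vector about the tool's x, y, z as a fraction of full scale, then the opening, from 0 (shut) to 1 (fully open). A call has 1 to 10 rows; each row shifts and turns the commanded pose from where the row before left it, along the tool's axes as they then stand; what a row does not reach is not made up. Full scale, the value 1, is 20 mm for a shift and 6 degrees for a turn. A row lasts 1/12 s, in which the tool goes at most 41.7 mm and 7.16 degrees, less where a joint would pass 70% of its speed; a pose out of reach is approached as far as the arm can. A call with a number of a shift or a turn outside -1 to 1 is refused whole. A call with a gripper value outside its range is refused whole. The fingers move at their own pace and stop on an object; "force" is the grip in N (left out, the last holds). Time passes only in rows, so rows that do not move let the fingers close. It gives the time, the measured TCP pose, the force, the opening and the grip force at its end, in the units of the state.
- r.observe(): the state, without advancing time (a new reading comes with each control period).
- r.snapshot(name): name is "side" or "top"; returns (picture, depth): 400x640x3 uint8, red, green, blue; 400x640 float32, m along the optical axis (not along the pixel's ray), 0 where there is no reading.
- r.camera_params(name): a dict with "K" (3x3 intrinsics, pixels), "cam_to_world" (4x4, takes a point from camera to world coordinates). Camera axes: x right, y up, looking along -z (the intrinsics and any distortion apply to the point x, -y, -z); pixel columns grow to the right and rows downward; lengths in m; the calibration is good to about 2 mm. A picture is of the moment at which its call begins. camera_params takes no time and is no camera call.
- r.finish_job(): hands the job in; it is judged then, once.
Trained networks look in the newest picture that a camera, given by its name, has taken for a name from the list of things; names that differ only in an ending like _2 or _b are one class to them, and where a whole thing is asked for, a point or a joint stands for the part that bears it (a point fixed in the world has none). Each returns a list of dicts, best first, with "p" (0 to 1); they miss things now and then, are a little off and sometimes report something else, mostly with a low value. They report only what shows in the picture. A call takes as long as a camera call.
- r.spot_in(camera, target): "point" ([x, y, z] in m, in the coordinates of the camera as it stood for that picture, good to about 4 mm: the middle of the surface that is visible of it).
The state is a dict: "time_s": time; "joints": joint angles; "joint_velocities": joint speeds; "joint_efforts": joint torques, N m; "tool_pos": TCP position; "tool_rot": TCP orientation; "ft_force": force on the tool from outside, world axes, zero at the start; "moment": the same for the moment, N m; "gripper_width": finger opening in m; "grip_force": force on a finger pad.
Only numpy, scipy, OpenCV 4.12 (cv2) and the standard library are available. Lean on these libraries where they do the work, as an engineer would, in place of code of your own. Each camera call takes 0.05 s, during which the arm holds its last target. There are 200 camera calls.

## Working session

There is one attempt and no reset: what is moved stays moved. The work goes in short steps, Python scripts to look and compute and a tool call to move; the robot and the scene stay as the last step left them, time stands still between calls to the robot, and variables do not carry over. Pictures are saved under pics/ and viewed, at most 10 in all, crops included, and the job is handed in when it is done.

Besides the shell and the picture viewer there is one more tool, called after "Request:" by a JSON object that holds its "name" and its "arguments", one argument or row to a line. move_arm: Moves the arm, as the interface text tells. Its arguments: {"type":"object","properties":{"motion":{"type":"array","items":{"type":"array","items":{"type":"number"}}},"force":{"type":"number"}},"required":["motion"]}

```bash
ls; mkdir -p pics; cat > h.py <<'E'
from station import r
import numpy as np, cv2
from scipy.spatial.transform import Rotation as R
def snap(n,f=None):
    p,d=r.snapshot(n)
    if f: cv2.imwrite(f'pics/{f}.png',p[:,:,::-1])
    return p,d
def cloud(n,d):
    c=r.camera_params(n);K=np.array(c['K']);T=np.array(c['cam_to_world'])
    v,u=np.mgrid[0:d.shape[0],0:d.shape[1]]
    X=np.stack([(u-K[0,2])/K[0,0]*d,-(v-K[1,2])/K[1,1]*d,-d],-1)
    return X@T[:3,:3].T+T[:3,3]
def spot(n,t):
    T=np.array(r.camera_params(n)['cam_to_world'])
    return [((T[:3,:3]@np.array(o['point'])+T[:3,3]).round(4).tolist(),round(o['p'],2)) for o in r.spot_in(n,t)[:3]]
E
python3 - <<'E'
from h import *
for n in('top','side'):
    p,d=snap(n,n+'0'); np.save(n+'0.npy',d)
    print(n,{k:np.array(v).round(3).tolist() for k,v in r.camera_params(n).items()})
    for t in('tab','tray','stack','window','vial_a','timer','mini_rack'): print(t,spot(n,t))
s=r.observe();print({k:np.array(v).round(3).tolist() for k,v in s.items()})
E
```

```text
pics
top {'K': [[414.799, 0.0, 320.478], [0.0, 414.799, 199.627], [0.0, 0.0, 1.0]], 'cam_to_world': [[-0.0, 0.981, -0.194, 0.382], [-1.0, 0.004, 0.018, 0.198], [0.019, 0.194, 0.981, 0.924], [0.0, 0.0, 0.0, 1.0]]}
tab [([0.493, 0.1775, 0.0313], 0.79)]
tray [([0.4908, 0.1811, 0.0358], 0.76)]
stack []
window [([0.5096, 0.4161, 0.0403], 0.58)]
vial_a [([0.6734, 0.2848, 0.0296], 0.7)]
timer [([0.4193, -0.0329, 0.0254], 0.67)]
mini_rack [([0.6888, 0.0552, 0.0331], 0.7)]
side {'K': [[435.724, 0.0, 320.806], [0.0, 435.724, 203.947], [0.0, 0.0, 1.0]], 'cam_to_world': [[-0.934, 0.141, -0.329, 0.275], [-0.358, -0.369, 0.858, 0.962], [-0.0, 0.919, 0.395, 0.438], [0.0, 0.0, 0.0, 1.0]]}
tab [([0.5031, 0.1549, 0.0433], 0.56)]
tray [([0.5048, 0.1586, 0.0464], 0.87)]
stack [([0.4776, 0.228, 0.0335], 0.59)]
window [([0.5042, 0.4475, 0.0403], 0.92)]
vial_a [([0.7347, 0.2597, 0.0218], 0.73), ([0.6691, 0.3005, 0.0257], 0.54)]
timer [([0.4105, -0.0135, 0.0258], 0.78)]
mini_rack []
{'time_s': 0.8, 'joints': [1.125, 0.332, -0.065, 1.46, 0.022, 1.35, -0.089], 'joint_velocities': [0.0, 0.002, -0.001, 0.002, -0.0, -0.0, -0.0], 'joint_efforts': [-0.0, -62.3, 0.024, -39.01, -0.061, 0.031, -0.0], 'tool_pos': [0.256, -0.57, 0.223], 'tool_rot': [0.0, 0.978, 0.21, 0.0], 'ft_force': [0.056, -0.347, -0.471], 'moment': [0.012, 0.04, 0.024], 'grip_force': 0.0, 'gripper_width': 0.087}
```

View pics/top0.png

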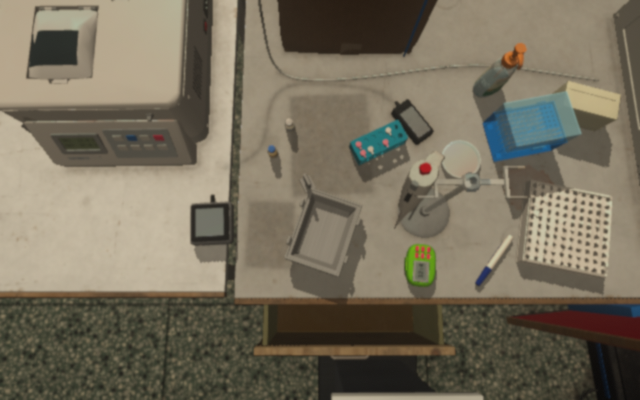

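View pics/side0.png

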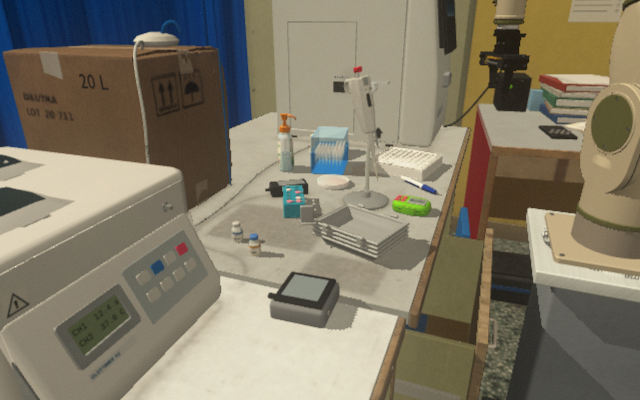

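The top view shows the tray at about (325,232) with its tab at (308,185), the scanner at (210,222), the vials at (272,152) and (290,125), and the timer at (421,265). A tall pipette stand is at about (425,210). The side view shows the same layout. Next I'll measure the tray and the obstacle heights.

```bash
python3 - <<'E'
from h import *
dt=np.load('top0.npy');P=cloud('top',dt);ds=np.load('side0.npy');S=cloud('side',ds)
A=np.concatenate([P[dt>0],S[ds>0]])
def reg(C,x0,x1,y0,y1,z0,z1):
    m=(C[:,0]>x0)&(C[:,0]<x1)&(C[:,1]>y0)&(C[:,1]<y1)&(C[:,2]>z0)&(C[:,2]<z1);return C[m]
# table
for C,n in((P[dt>0],'top'),(S[ds>0],'side')):
    print(n,'table z',np.median(reg(C,.55,.65,.1,.2,-.03,.03)[:,2]))
    q=reg(C,.35,.68,.08,.3,.04,.15)
    if len(q):
        print('rim',len(q),cv2.minAreaRect(q[q[:,2]<.058][:,:2].astype(np.float32)), 'tab>62',reg(q,0,1,0,1,.062,.15).mean(0),len(reg(q,0,1,0,1,.062,.15)),reg(q,0,1,0,1,.062,.15).min(0),reg(q,0,1,0,1,.062,.15).max(0))
    q=reg(C,.35,.65,.33,.52,.03,.06); print('scan',cv2.minAreaRect(q[:,:2].astype(np.float32)),np.median(q,0))
# height map max
print('height map cm, rows x 0.2..0.9, cols y .5..-.6')
for x in np.arange(.2,.95,.05):
    print('%.2f'%x,[int(100*max(reg(A,x,x+.05,y-.05,y,-.5,1.2)[:,2],default=-.99)) for y in np.arange(.6,-.65,-.05)])
p=cv2.imread('pics/top0.png')[90:310,180:480];cv2.imwrite('pics/c0.png',cv2.resize(p,None,fx=2.6,fy=2.6,interpolation=cv2.INTER_CUBIC))
E
```

```text
top table z -0.001254552954589705
rim 1975 ((0.536400318145752, 0.19162023067474365), (0.21347706019878387, 0.28560391068458557), 89.94121551513672) tab>62 [0.59039391 0.21148385 0.08205995] 63 [0.57893971 0.20432012 0.06282225] [0.60495369 0.21949704 0.08808715]
scan ((0.5559762716293335, 0.437061071395874), (0.20760466158390045, 0.10401515662670135), 19.048704147338867) [0.50956894 0.42162362 0.03994532]
side table z 0.0005324621211348357
rim 1914 ((0.5359428524971008, 0.2011772096157074), (0.20780912041664124, 0.27842995524406433), 87.7959213256836) tab>62 [0.59177097 0.21624879 0.0754586 ] 169 [0.57941239 0.2073732  0.06209309] [0.60477509 0.2244376  0.08862755]
scan ((0.5552701950073242, 0.44088539481163025), (0.20552688837051392, 0.10013382881879807), 18.084854125976562) [0.5093722  0.44323673 0.04162131]
height map cm, rows x 0.2..0.9, cols y .5..-.6
0.20 [-99, -99, -99, -99, -99, -5, -5, -5, -5, -5, -5, -5, -5, -5, -5, -99, -99, -99, -99, -99, -99, 33, 48, 48, 4]
0.25 [-99, -99, -99, -99, -99, -8, -33, -33, -32, -33, -33, -33, -33, -8, -8, -99, -99, -99, -99, -99, -99, 33, 48
[... 451 characters left out ...]
0, 0, 8, 5, 5, 31, 34, 31, 29, 29, 0, 0, 3, 3, 3, 3, 3, 48, 48, 3]
0.60 [10, 9, 9, 0, 0, 0, 0, 8, 0, 0, 3, 0, 0, 1, 1, 1, 0, 3, 3, 0, 0, 0, 48, 7, 0]
0.65 [22, 22, 22, 22, 0, 4, 4, 0, 0, 4, 4, 4, 3, 1, 1, 1, 11, 11, 11, 11, 0, 0, 48, 0, 0]
0.70 [22, 22, 22, 22, 0, 0, 4, 4, 0, 3, 3, 4, 3, 3, 1, 11, 11, 11, 11, 11, 7, 7, 48, 41, 0]
0.75 [22, 22, 22, 22, 0, 0, 0, 0, 0, 0, 0, 3, 3, 3, 0, 8, 11, 11, 11, 7, 7, 7, 48, 29, 0]
0.80 [22, 22, 22, 22, 0, 0, 0, 0, 0, 0, 0, 0, 0, 0, 0, 13, 17, 0, 0, 7, 7, 7, 48, 39, -99]
0.85 [22, 22, 22, 22, 0, 29, 32, 0, 1, 1, 1, 1, 1, 1, 1, 13, 17, 0, 1, 1, 1, 1, 49, 40, -99]
0.90 [24, 24, 22, 22, 0, 17, 39, 39, 37, 42, 42, 37, 37, 0, 0, 0, 0, 0, 0, 0, 0, 0, 49, 27, 0]
```

View pics/c0.png

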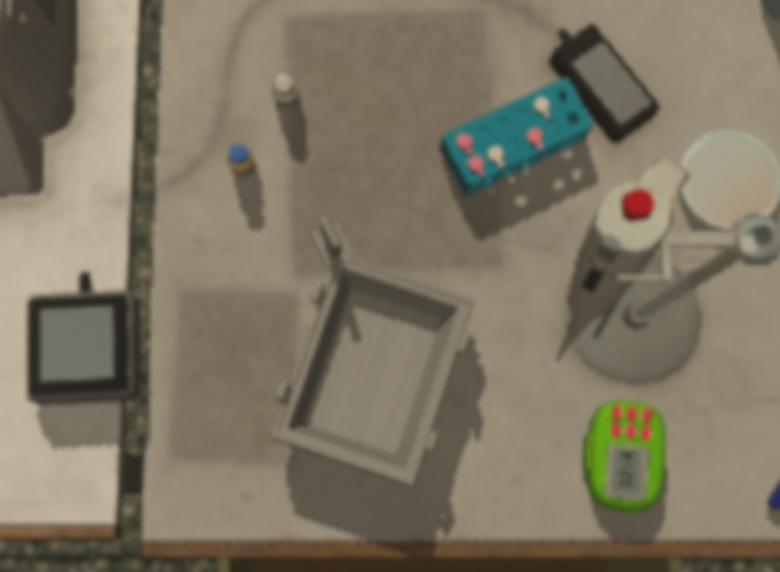

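The crop shows the tray rim corners at crop pixels (335,265) by the tab, (472,302), (412,480) and (278,435). The scanner top spans (30–132, 295–400).

```bash
python3 - <<'E'
from h import *
from scipy.optimize import least_squares
c=r.camera_params('top');K=np.array(c['K']);T=np.array(c['cam_to_world'])
def px(u,v,z):
    u,v=180+(u+.5)/2.6-.5,90+(v+.5)/2.6-.5
    d=T[:3,:3]@np.array([(u-K[0,2])/K[0,0],-(v-K[1,2])/K[1,1],-1]);return T[:3,3]+d*(z-T[2,3])/d[2]
co=np.array([px(*q,.05)[:2] for q in((335,265),(472,302),(412,480),(278,435))])
M=np.array([[80,60],[80,-60],[-80,-60],[-80,60]])/1000
rot=lambda a:np.array([[np.cos(a),-np.sin(a)],[np.sin(a),np.cos(a)]])
f=least_squares(lambda p:(M@rot(p[2]).T+p[:2]-co).ravel(),[.49,.176,-.3]);p=f.x
print('tray',p[:2],np.degrees(p[2]),f.fun.round(4)*1000,'tab',p[:2]+rot(p[2])@[.087,.067])
print('scan top',px(82,347,.042),'glass',px(78,344,.042))
dt=np.load('top0.npy');P=cloud('top',dt)[dt>0];ds=np.load('side0.npy');S=cloud('side',ds)[ds>0]
for C in(P,S):
    t=C[(C[:,2]>.06)&(C[:,2]<.1)&(np.hypot(C[:,0]-.59,C[:,1]-.214)<.03)]
    w,v=np.linalg.eigh(np.cov(t[:,:2].T));print('tab pts',t.mean(0),t[:,2].max(),'dir',np.degrees(np.arctan2(v[1,1],v[0,1])),w**.5)
    g=C[(np.abs(C[:,0]-.51)<.02)&(np.abs(C[:,1]-.43)<.07)&(C[:,2]>.035)&(C[:,2]<.05)];print('scan y',g[:,1].min(),g[:,1].max())
    g=C[(np.abs(C[:,1]-.43)<.02)&(np.abs(C[:,0]-.51)<.08)&(C[:,2]>.035)&(C[:,2]<.05)];print('scan x',g[:,0].min(),g[:,0].max())
for x in np.arange(.2,.6,.1):
    q=S[(S[:,0]>x)&(S[:,0]<x+.1)&(S[:,1]<-.35)&(S[:,1]>-.8)&(S[:,2]>.05)]
    print(x,len(q),[(round(y,2),len(k),k[:,2].min().round(2),k[:,2].max().round(2)) for y in np.arange(-.8,-.35,.05) if len(k:=q[(q[:,1]>y)&(q[:,1]<y+.05)])])
E
```

```text
tray [0.48585461 0.17499795] -17.919517256357125 [ 8.1 -0.2  2.  -1.2 -5.7 -2.7 -4.3  4.1] tab [0.58924882 0.21197953]
scan top [0.50442634 0.41474625 0.042     ] glass [0.50689878 0.41813838 0.042     ]
tab pts [0.59028967 0.21164079 0.08082523] 0.08808715261881928 dir -154.28916026532593 [0.00242682 0.00841874]
scan y 0.3772819418365456 0.4605731973756268
scan x 0.4667118739114009 0.5470767718896505
tab pts [0.59175241 0.21625435 0.07444238] 0.08862754628526065 dir -152.34885869586887 [0.00162651 0.00823938]
scan y 0.3800045641062718 0.4640450808562704
scan x 0.467442218772662 0.5484088583877447
0.2 2366 [(np.float64(-0.65), 227, np.float64(0.22), np.float64(0.34)), (np.float64(-0.6), 241, np.float64(0.31), np.float64(0.48)), (np.float64(-0.55), 1549, np.float64(0.22), np.float64(0.48)), (np.float64(-0.5), 349, np.float64(0.28), np.float64(0.34))]
0.30000000000000004 143 [(np.float64(-0.65), 106, np.float64(0.29), np.float64(0.34)), (np.float64(-0.6), 37, np.float64(0.3), np.float64(0.48))]
0.4000000000000001 3653 [(np.float64(-0.8), 152, np.float64(0.05), np.float64(0.49)), (np.float64(-0.75), 217, np.float64(0.05), np.float64(0.49)), (np.float64(-0.7), 267, np.float64(0.05), np.float64(0.49)), (np.float64(-0.65), 232, np.float64(0.05), np.float64(0.49)), (np.float64(-0.6), 720, np.float64(0.05), np.float64(0.49)), (np.float64(-0.55), 2065, np.float64(0.05), np.float64(0.49))]
0.5000000000000001 4016 [(np.float64(-0.6), 46, np.float64(0.08), np.float64(0.48)), (np.float64(-0.55), 3970, np.float64(0.05), np.float64(0.49))]
```

Request:
{"name": "move_arm", "arguments": {
  "motion": [
    [0.41,-0.91,-0.6,0,0,0,1],
    [0.41,-0.91,-0.6,0,0,0,1],
    [0.41,-0.91,-0.6,0,0,0,1],
    [0.41,-0.91,-0.6,0,0,0,1],
    [0.41,-0.91,-0.6,0,0,0,1],
    [0.41,-0.91,-0.6,0,0,0,1],
    [0.41,-0.91,-0.6,0,0,0,1],
    [0.41,-0.91,-0.6,0,0,0,1],
    [0.41,-0.91,-0.6,0,0,0,1],
    [0.41,-0.91,-0.6,0,0,0,1]
  ]
}}

```text
time_s: 1.63
tool_pos: [0.2565, -0.3693, 0.3433]
tool_rot: [0.0, 0.978, 0.21, 0.0]
ft_force: [1.0, -0.9, 0.6]
gripper_width: 0.0873
grip_force: 0.0
```

Request:
{"name": "move_arm", "arguments": {
  "motion": [
    [0.92,-0.07,-0.4,0,0,0,1],
    [0.92,-0.07,-0.4,0,0,0,1],
    [0.92,-0.07,-0.4,0,0,0,1],
    [0.92,-0.07,-0.4,0,0,0,1],
    [0.92,-0.07,-0.4,0,0,0,1],
    [0.92,-0.07,-0.4,0,0,0,1],
    [0.92,-0.07,-0.4,0,0,0,1],
    [0.92,-0.07,-0.4,0,0,0,1],
    [0,0,0,0,0,0,1]
  ]
}}

```text
time_s: 2.38
tool_pos: [0.3892, -0.2974, 0.4078]
tool_rot: [0.0, 0.977, 0.212, 0.001]
ft_force: [1.3, 0.8, 0.2]
gripper_width: 0.0869
grip_force: 0.0
```

Request:
{"name": "move_arm", "arguments": {
  "motion": [
    [0,0,0,0,0,-1,1],
    [0,0,0,0,0,-1,1],
    [0,0,0,0,0,-1,1],
    [0,0,0,0,0,-1,1],
    [0,0,0,0,0,-1,1],
    [0,0,0,0,0,-1,1],
    [0,0,0,0,0,-1,1],
    [0,0,0,0,0,-1,1],
    [0,0,0,0,0,-1,1],
    [0,0,0,0,0,-1,1]
  ]
}}

```text
time_s: 3.22
tool_pos: [0.3857, -0.3, 0.4064]
tool_rot: [0.0, 0.74, 0.672, -0.0]
ft_force: [0.1, 0.2, 0.1]
gripper_width: 0.087
grip_force: 0.0
```

Request:
{"name": "move_arm", "arguments": {
  "motion": [
    [1,0.08,0,0,0,0,1],
    [1,0.08,0,0,0,0,1],
    [1,0.08,0,0,0,0,1],
    [1,0.08,0,0,0,0,1],
    [1,0.08,0,0,0,0,1],
    [1,0.08,0,0,0,0,1],
    [1,0.08,0,0,0,0,1],
    [1,0.08,0,0,0,0,1],
    [1,0.08,0,0,0,0,1],
    [1,0.08,0,0,0,0,1]
  ]
}}

```text
time_s: 4.05
tool_pos: [0.422, -0.1018, 0.4065]
tool_rot: [0.0, 0.742, 0.67, -0.0]
ft_force: [1.1, 0.1, 0.1]
gripper_width: 0.0871
grip_force: 0.0
```

Request:
{"name": "move_arm", "arguments": {
  "motion": [
    [1,0.08,0,0,0,0,1],
    [1,0.08,0,0,0,0,1],
    [1,0.08,0,0,0,0,1],
    [1,0.08,0,0,0,0,1],
    [1,0.08,0,0,0,0,1],
    [1,0.08,0,0,0,0,1],
    [1,0.08,0,0,0,0,1],
    [1,0.08,0,0,0,0,1],
    [1,0.08,0,0,0,0,1],
    [1,0.08,0,0,0,0,1]
  ]
}}

```text
time_s: 4.88
tool_pos: [0.4583, 0.0955, 0.4065]
tool_rot: [0.0, 0.742, 0.67, -0.0]
ft_force: [-0.2, 0.2, -1.4]
gripper_width: 0.0872
grip_force: 0.0
```

Request:
{"name": "move_arm", "arguments": {
  "motion": [
    [0,0,0,0,0,-1,1],
    [0,0,0,0,0,-1,1],
    [0,0,0,0,0,-1,1],
    [0,0,0,0,0,-1,1],
    [0,0,0,0,0,-1,1],
    [0,0,0,0,0,-1,1],
    [0,0,0,0,0,-1,1],
    [0,0,0,0,0,-1,1],
    [0,0,0,0,0,-1,1],
    [0,0,0,0,0,-1,1]
  ]
}}

```text
time_s: 5.72
tool_pos: [0.4582, 0.0945, 0.4064]
tool_rot: [0.0, 0.305, 0.952, -0.0]
ft_force: [-0.3, -0.5, 0.2]
gripper_width: 0.0874
grip_force: 0.0
```

```bash
cat >> h.py <<'E'
def go(pos,R1=None):
    """shift in tool axes (units of 20mm) and rotvec (units of 6deg) from the measured pose"""
    s=r.observe();w,x,y,z=s['tool_rot'];R0=R.from_quat([x,y,z,w])
    print('t',s['time_s'],'pos',np.round(s['tool_pos'],4),'x-axis yaw',np.degrees(np.arctan2(*R0.as_matrix()[1::-1,0])).round(2),'J',np.round(s['joints'],2),'F',np.round(s['ft_force'],1))
    print('shift/20mm',(R0.inv().apply(np.array(pos)-s['tool_pos'])/.02).round(2))
    if R1 is not None: print('turn/6deg',(np.degrees((R0.inv()*R1).as_rotvec())/6).round(2))
def down(yaw): 
    a=np.radians(yaw);return R.from_matrix(np.array([[np.cos(a),np.sin(a),0],[np.sin(a),-np.cos(a),0],[0,0,-1]]))
E
python3 - <<'E'
from h import *
go([.5905,.2125,.20],down(207))
E
```

```text
t 5.7167 pos [0.4582 0.0945 0.4064] x-axis yaw 144.49 J [ 0.52 -0.02 -0.79  1.48 -0.01  1.68  0.67] F [-0.3 -0.5  0.2]
shift/20mm [-1.95  8.65 10.32]
turn/6deg [-1.000e-02  0.000e+00 -1.042e+01]
```

Request:
{"name": "move_arm", "arguments": {
  "motion": [
    [-0.2,0.86,0,0,0,-1,1],
    [0,0,0,0,0,-1,1],
    [0,0,0,0,0,-1,1],
    [0,0,0,0,0,-1,1],
    [0,0,0,0,0,-1,1],
    [0,0,0,0,0,-1,1],
    [0,0,0,0,0,-1,1],
    [0,0,0,0,0,-1,1],
    [0,0,0,0,0,-1,1],
    [0,0,0,0,0,-1,1]
  ]
}}

```text
time_s: 6.55
tool_pos: [0.4715, 0.1061, 0.4064]
tool_rot: [-0.0, -0.212, 0.977, -0.0]
ft_force: [0.1, 0.6, -0.1]
gripper_width: 0.087
grip_force: 0.0
```

```bash
python3 - <<'E'
from h import *
go([.5905,.2125,.20],down(207))
E
```

```text
t 6.55 pos [0.4715 0.1061 0.4064] x-axis yaw -155.51 J [ 0.51  0.03 -0.84  1.44  0.02  1.68  1.67] F [ 0.1  0.6 -0.1]
shift/20mm [-7.62  2.38 10.32]
turn/6deg [-0.   -0.   -0.42]
```

Request:
{"name": "move_arm", "arguments": {
  "motion": [
    [-0.84,0.26,0,0,0,-0.42,1],
    [-0.86,0.26,0,0,0,0,1],
    [-0.86,0.22,0,0,0,0,1],
    [-0.86,0.22,0,0,0,0,1],
    [-0.86,0.22,0,0,0,0,1],
    [-0.86,0.22,0,0,0,0,1],
    [-0.86,0.22,0,0,0,0,1],
    [-0.86,0.22,0,0,0,0,1],
    [-0.86,0.22,0,0,0,0,1],
    [0,0,0,0,0,0,1]
  ]
}}

```text
time_s: 7.38
tool_pos: [0.5926, 0.2136, 0.4046]
tool_rot: [-0.001, -0.232, 0.973, 0.0]
ft_force: [-0.5, -0.5, -0.8]
gripper_width: 0.087
grip_force: 0.0
```

Request:
{"name": "move_arm", "arguments": {
  "motion": [
    [0,0,1,0,0,0,1],
    [0,0,1,0,0,0,1],
    [0,0,1,0,0,0,1],
    [0,0,1,0,0,0,1],
    [0,0,1,0,0,0,1],
    [0,0,1,0,0,0,1],
    [0,0,1,0,0,0,1],
    [0,0,1,0,0,0,1],
    [0,0,1,0,0,0,1],
    [0,0,1,0,0,0,1]
  ]
}}

```text
time_s: 8.22
tool_pos: [0.5913, 0.2112, 0.2057]
tool_rot: [0.0, -0.231, 0.973, -0.0]
ft_force: [0.2, 0.9, 0.9]
gripper_width: 0.0869
grip_force: 0.0
```

```bash
python3 - <<'E'
from h import *
go([.5905,.2125,.056],down(207))
p,d=snap('side');X=cloud('side',d)
cv2.imwrite('pics/s1.png',cv2.resize(p[90:300,210:460,::-1],None,fx=3,fy=2.8,interpolation=cv2.INTER_CUBIC)[:600])
E
```

```text
t 8.2167 pos [0.5913 0.2112 0.2057] x-axis yaw -153.3 J [ 0.21  0.48 -0.86  1.44  0.36  1.38  1.38] F [0.2 0.9 0.9]
shift/20mm [0.01 0.08 7.48]
turn/6deg [-0.01 -0.   -0.05]
```

View pics/s1.png

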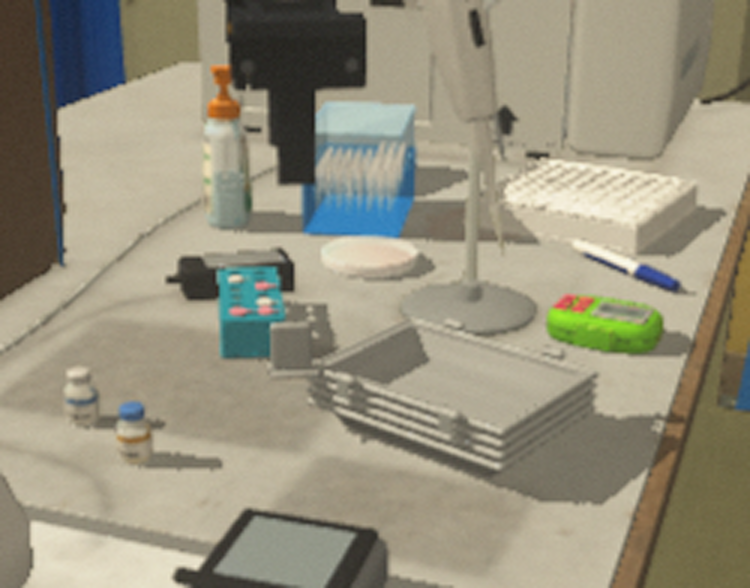

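The side view shows the open fingers directly above the tab, which is at crop (290,345), and everything is still in place. I'll descend and grip.

Request:
{"name": "move_arm", "arguments": {
  "motion": [
    [-0.1,0.08,1,0,0,0,1],
    [0,0,1,0,0,0,1],
    [0,0,1,0,0,0,1],
    [0,0,1,0,0,0,1],
    [0,0,1,0,0,0,1],
    [0,0,1,0,0,0,1],
    [0,0,0.8,0,0,0,1],
    [0,0,0.6,0,0,0,1],
    [0,0,0,0,0,0,1]
  ]
}}

```text
time_s: 9.02
tool_pos: [0.5916, 0.2133, 0.0565]
tool_rot: [-0.002, -0.231, 0.973, -0.0]
ft_force: [-1.0, 0.1, -0.3]
gripper_width: 0.087
grip_force: 0.0
```

```bash
python3 - <<'E'
from h import *
go([.5905,.2125,.056],down(207))
p,d=snap('side')
cv2.imwrite('pics/s2.png',cv2.resize(p[120:270,240:420,::-1],None,fx=4,fy=4,interpolation=cv2.INTER_CUBIC))
E
```

```text
t 9.0167 pos [0.5916 0.2133 0.0565] x-axis yaw -153.28 J [ 0.17  0.62 -0.79  1.59  0.47  1.14  1.3 ] F [-1.   0.1 -0.3]
shift/20mm [ 0.07 -0.01  0.03]
turn/6deg [-0.   -0.03 -0.05]
```

View pics/s2.png

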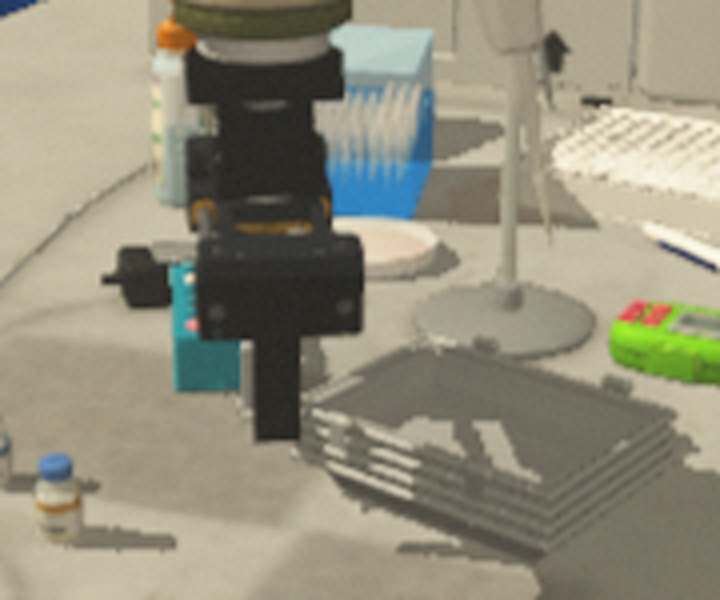

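The near finger, at crop (277,390), covers the tab and is clear of the rim. Closing.

Request:
{"name": "move_arm", "arguments": {
  "motion": [
    [0,0,0,0,0,0,0.3],
    [0,0,0,0,0,0,0.3],
    [0,0,0,0,0,0,0],
    [0,0,0,0,0,0,0],
    [0,0,0,0,0,0,0],
    [0,0,0,0,0,0,0],
    [0,0,0,0,0,0,0],
    [0,0,0,0,0,0,0]
  ],
  "force": 20
}}

```text
time_s: 9.73
tool_pos: [0.5925, 0.2146, 0.0586]
tool_rot: [0.0, -0.231, 0.973, -0.0]
ft_force: [-0.4, 0.3, 0.1]
gripper_width: 0.0419
grip_force: 0.0
```

Request:
{"name": "move_arm", "arguments": {
  "motion": [
    [0,0,0,0,0,0,0],
    [0,0,0,0,0,0,0],
    [0,0,0,0,0,0,0],
    [0,0,0,0,0,0,0]
  ],
  "force": 55
}}

```text
time_s: 10.07
tool_pos: [0.5925, 0.2146, 0.0585]
tool_rot: [0.0, -0.231, 0.973, -0.0]
ft_force: [-0.1, 0.9, 0.1]
gripper_width: 0.0149
grip_force: 0.0
```

Request:
{"name": "move_arm", "arguments": {
  "motion": [
    [0,0,0,0,0,0,0],
    [0,0,0,0,0,0,0],
    [0,0,0,0,0,0,0],
    [0,0,0,0,0,0,0]
  ]
}}

```text
time_s: 10.4
tool_pos: [0.5926, 0.2144, 0.0585]
tool_rot: [-0.0, -0.231, 0.973, -0.0]
ft_force: [-0.1, -0.9, -0.3]
gripper_width: 0.0078
grip_force: 55.0
```

Request:
{"name": "move_arm", "arguments": {
  "motion": [
    [0.005,0,-0.135,0,-0.125,0,0],
    [0.005,0,-0.135,0,-0.125,0,0],
    [0.005,0,-0.135,0,-0.125,0,0],
    [0.005,0,-0.135,0,-0.125,0,0],
    [0.005,0,-0.135,0,-0.125,0,0]
  ]
}}

```text
time_s: 10.82
tool_pos: [0.5918, 0.2146, 0.0726]
tool_rot: [0.033, -0.231, 0.972, 0.008]
ft_force: [0.2, -0.5, -1.4]
gripper_width: 0.0074
grip_force: 55.0
```

Request:
{"name": "move_arm", "arguments": {
  "motion": [
    [0.005,0,-0.135,0,-0.125,0,0],
    [0.005,0,-0.135,0,-0.125,0,0],
    [0.005,0,-0.135,0,-0.125,0,0],
    [0.005,0,-0.135,0,-0.125,0,0],
    [0.005,0,-0.135,0,-0.125,0,0],
    [0,0,0,0,0,0,0],
    [0,0,0,0,0,0,0]
  ]
}}

```text
time_s: 11.4
tool_pos: [0.5903, 0.2134, 0.0858]
tool_rot: [0.064, -0.231, 0.971, 0.015]
ft_force: [-0.0, 1.2, -1.1]
gripper_width: 0.0077
grip_force: 55.0
```

```bash
python3 - <<'E'
from h import *
go([.5925,.2145,.0585],down(207))
p,d=snap('side')
cv2.imwrite('pics/s3.png',cv2.resize(p[120:270,240:420,::-1],None,fx=4,fy=4,interpolation=cv2.INTER_CUBIC))
E
```

```text
t 11.4 pos [0.5903 0.2134 0.0858] x-axis yaw -153.27 J [ 0.25  0.49 -0.84  1.7   0.44  1.    1.31] F [-0.   1.2 -1.1]
shift/20mm [0.06 0.   1.37]
turn/6deg [-0.01  1.26 -0.04]
```

View pics/s3.png

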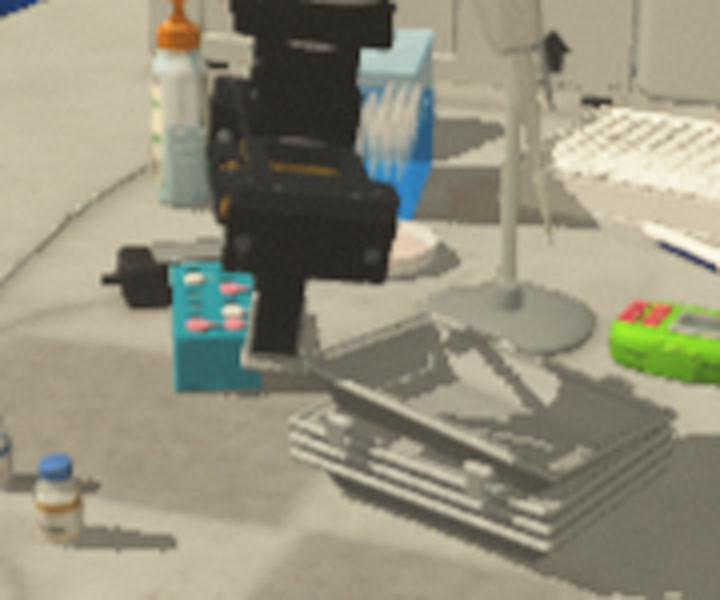

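The side view shows the tray tilted cleanly: the tab end is raised, the far corner at (550,480) is still in the nest, and the stack hasn't moved. I'll tilt further to free the last catch, then lift.

Request:
{"name": "move_arm", "arguments": {
  "motion": [
    [0.005,0,-0.135,0,-0.125,0,0],
    [0.005,0,-0.135,0,-0.125,0,0],
    [0.005,0,-0.135,0,-0.125,0,0],
    [0.005,0,-0.135,0,-0.125,0,0],
    [0.005,0,-0.135,0,-0.125,0,0],
    [0.005,0,-0.135,0,-0.125,0,0],
    [0,0,0,0,0,0,0]
  ]
}}

```text
time_s: 12.03
tool_pos: [0.5873, 0.2119, 0.1019]
tool_rot: [0.103, -0.23, 0.967, 0.024]
ft_force: [0.1, 1.1, -0.3]
gripper_width: 0.0075
grip_force: 55.0
```

Request:
{"name": "move_arm", "arguments": {
  "motion": [
    [-0.06,0,-0.3,0,0,0,0],
    [-0.06,0,-0.3,0,0,0,0],
    [-0.06,0,-0.3,0,0,0,0],
    [-0.06,0,-0.3,0,0,0,0],
    [-0.1,0,-0.5,0,0,0,0],
    [-0.1,0,-0.5,0,0,0,0],
    [-0.1,0,-0.5,0,0,0,0],
    [-0.1,0,-0.5,0,0,0,0],
    [-0.1,0,-0.5,0,0,0,0],
    [-0.1,0,-0.5,0,0,0,0]
  ]
}}

```text
time_s: 12.87
tool_pos: [0.5865, 0.2116, 0.1882]
tool_rot: [0.102, -0.23, 0.968, 0.024]
ft_force: [-0.2, 0.7, -0.6]
gripper_width: 0.0077
grip_force: 55.0
```

Request:
{"name": "move_arm", "arguments": {
  "motion": [
    [-0.1,0,-0.5,0,0,0,0],
    [-0.1,0,-0.5,0,0,0,0],
    [-0.1,0,-0.5,0,0,0,0],
    [-0.1,0,-0.5,0,0,0,0],
    [-0.1,0,-0.5,0,0,0,0],
    [-0.1,0,-0.5,0,0,0,0],
    [-0.1,0,-0.5,0,0,0,0],
    [-0.1,0,-0.5,0,0,0,0],
    [0,0,0,0,0,0,0]
  ]
}}

```text
time_s: 13.62
tool_pos: [0.5863, 0.2116, 0.2711]
tool_rot: [0.103, -0.23, 0.967, 0.024]
ft_force: [0.1, 0.6, -0.2]
gripper_width: 0.0077
grip_force: 55.0
```

```bash
python3 - <<'E'
from h import *
go([.5925,.2145,.24],down(207))
p,d=snap('side')
cv2.imwrite('pics/s4.png',cv2.resize(p[60:270,210:420,::-1],None,fx=2.8,fy=2.8,interpolation=cv2.INTER_CUBIC))
E
```

```text
t 13.6167 pos [0.5863 0.2116 0.2711] x-axis yaw -153.25 J [ 0.4   0.27 -0.96  1.56  0.25  1.22  1.45] F [ 0.1  0.6 -0.2]
shift/20mm [-0.01 -0.01  1.59]
turn/6deg [-0.01  2.03 -0.04]
```

View pics/s4.png

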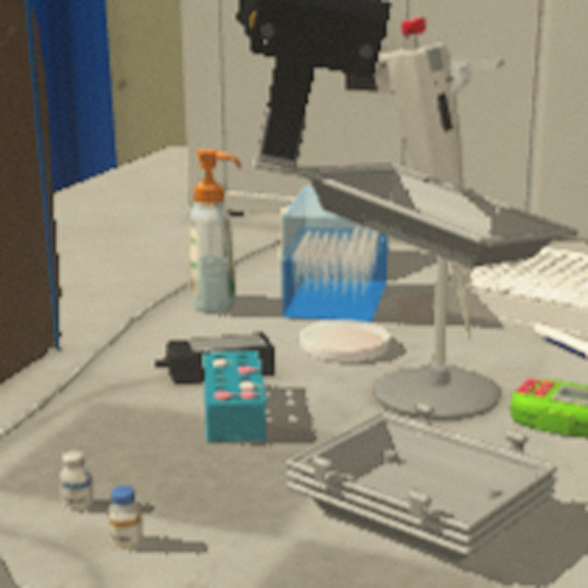

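The side view shows the tray fully clear of the nest, still tilted, with the stack and vials undisturbed. I'll level it, carry it toward the scanner and turn it.

Request:
{"name": "move_arm", "arguments": {
  "motion": [
    [0,0,0,0,0.4,0,0],
    [0,0,0,0,0.4,0,0],
    [0,0,0,0,0.4,0,0],
    [0,0,0,0,0.4,0,0],
    [0,0,0,0,0.43,0,0],
    [0,0,0,0,0,0,0]
  ]
}}

```text
time_s: 14.17
tool_pos: [0.5858, 0.2113, 0.267]
tool_rot: [-0.004, -0.231, 0.973, -0.0]
ft_force: [-0.3, 0.5, -1.4]
gripper_width: 0.0078
grip_force: 55.0
```

Request:
{"name": "move_arm", "arguments": {
  "motion": [
    [-0.2,0.36,0,0,0,0,0],
    [-0.4,0.72,0,0,0,0,0],
    [-0.4,0.72,0,0,0,0,0],
    [-0.4,0.72,0,0,0,0,0],
    [-0.4,0.72,0,0,0,0,0],
    [-0.4,0.72,0,0,0,0,0],
    [-0.4,0.72,0,0,0,0,0],
    [-0.4,0.72,0,0,0,0,0],
    [-0.3,0.54,0,0,0,0,0],
    [0,0,0,0,0,0,0]
  ]
}}

```text
time_s: 15.0
tool_pos: [0.5893, 0.3504, 0.2681]
tool_rot: [-0.001, -0.233, 0.972, 0.001]
ft_force: [0.4, 0.8, -1.3]
gripper_width: 0.0077
grip_force: 55.0
```

Request:
{"name": "move_arm", "arguments": {
  "motion": [
    [0,0,0,0,0,0.3,0],
    [0,0,0,0,0,0.6,0],
    [0,0,0,0,0,0.6,0],
    [0,0,0,0,0,0.6,0],
    [0,0,0,0,0,0.6,0],
    [0,0,0,0,0,0.6,0],
    [0,0,0,0,0,0.6,0],
    [0,0,0,0,0,0.6,0],
    [0,0,0,0,0,0.6,0],
    [0,0,0,0,0,0.6,0]
  ]
}}

```text
time_s: 15.83
tool_pos: [0.591, 0.3464, 0.2685]
tool_rot: [-0.001, 0.067, 0.998, -0.001]
ft_force: [-0.1, -0.3, -1.7]
gripper_width: 0.0077
grip_force: 55.0
```

Request:
{"name": "move_arm", "arguments": {
  "motion": [
    [0,0,0,0,0,0.6,0],
    [0,0,0,0,0,0.6,0],
    [0,0,0,0,0,0.6,0],
    [0,0,0,0,0,0.6,0],
    [0,0,0,0,0,0.6,0],
    [0,0,0,0,0,0.6,0],
    [0,0,0,0,0,0.6,0],
    [0,0,0,0,0,0.1,0],
    [0,0,0,0,0,0,0]
  ]
}}

```text
time_s: 16.58
tool_pos: [0.591, 0.3464, 0.2685]
tool_rot: [-0.001, 0.286, 0.958, -0.001]
ft_force: [0.2, 0.4, -1.1]
gripper_width: 0.0074
grip_force: 55.0
```

```bash
python3 - <<'E'
from h import *
go([.591,.348,.1885],down(147))
p,d=snap('side');X=cloud('side',d);p2,d2=snap('top');Y=cloud('top',d2)
for C,D in((X,d),(Y,d2)):
    q=C[(D>0)&(np.hypot(C[...,0]-.507,C[...,1]-.419)<.125)&(C[...,2]>.21)&(C[...,2]<.32)&(np.hypot(C[...,0]-.591,C[...,1]-.348)>.05)]
    print(len(q),q.min(0),q.max(0),np.median(q,0))
cv2.imwrite('pics/s5.png',np.hstack([p[20:270,190:440,::-1],p2[60:310,120:370,::-1]]))
E
```

```text
t 16.5833 pos [0.591  0.3464 0.2685] x-axis yaw 146.78 J [-0.16  0.54 -0.7   1.17  0.34  1.54  0.2 ] F [ 0.2  0.4 -1.1]
shift/20mm [0.04 0.07 4.  ]
turn/6deg [-0.02 -0.01 -0.04]
3496 [0.43191322 0.33160551 0.2367097 ] [0.5717439  0.51094953 0.26347733] [0.50702182 0.41897691 0.24993888]
6668 [0.43112562 0.32757124 0.23274698] [0.57117402 0.50653181 0.26345607] [0.50248967 0.43046008 0.2391875 ]
```

View pics/s5.png

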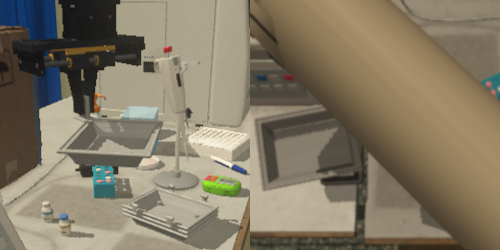

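The left (side) view shows the tray level over the scanner. Its centre measures about (0.503, 0.419) and its underside z is about 0.237. I'll lower it 80 mm.

Request:
{"name": "move_arm", "arguments": {
  "motion": [
    [0,0,0.3,0,0,0,0],
    [0,0,0.5,0,0,0,0],
    [0,0,0.5,0,0,0,0],
    [0,0,0.5,0,0,0,0],
    [0,0,0.5,0,0,0,0],
    [0,0,0.5,0,0,0,0],
    [0,0,0.5,0,0,0,0],
    [0,0,0.4,0,0,0,0],
    [0,0,0.3,0,0,0,0],
    [0,0,0,0,0,0,0]
  ]
}}

```text
time_s: 17.52
tool_pos: [0.5904, 0.3464, 0.1866]
tool_rot: [-0.002, 0.286, 0.958, -0.002]
ft_force: [-0.4, -1.1, -2.0]
gripper_width: 0.0076
grip_force: 55.0
```

Request:
{"name": "move_arm", "arguments": {
  "motion": [
    [0,0,0,0,0,0,0],
    [0,0,0,0,0,0,0],
    [0,0,0,0,0,0,0],
    [0,0,0,0,0,0,0]
  ]
}}

```text
time_s: 17.85
tool_pos: [0.591, 0.347, 0.189]
tool_rot: [-0.001, 0.286, 0.958, -0.001]
ft_force: [0.1, 0.2, -2.1]
gripper_width: 0.0079
grip_force: 55.0
```

```bash
python3 - <<'E'
from h import *
go([.591,.348,.1885],down(147))
for n in('side','top'):
    p,d=snap(n);C=cloud(n,d)
    if n=='side': cv2.imwrite('pics/s6.png',p[60:400,130:500,::-1])
    q=C[(d>0)&(np.hypot(C[...,0]-.507,C[...,1]-.419)<.125)&(C[...,2]>.13)&(C[...,2]<.2)&(np.hypot(C[...,0]-.591,C[...,1]-.348)>.05)]
    fl=q[(np.hypot(*(q[:,:2]-[.503,.419]).T)<.035)]
    A=np.c_[fl[:,:2],np.ones(len(fl))];k=np.linalg.lstsq(A,fl[:,2],rcond=None)[0]
    print(n,len(q),q.min(0),q.max(0),'floor',np.median(fl,0),'tilt deg',np.degrees(np.arctan(np.hypot(k[0],k[1]))))
    print('stack',spot(n,'stack'))
E
```

```text
t 17.85 pos [0.591 0.347 0.189] x-axis yaw 146.74 J [-0.14  0.58 -0.69  1.29  0.36  1.4   0.18] F [ 0.1  0.2 -2.1]
shift/20mm [0.03 0.04 0.02]
turn/6deg [-0.02 -0.01 -0.04]
side 3923 [0.43190174 0.32911721 0.15695124] [0.57125146 0.51148067 0.18413259] floor [0.50324118 0.41832669 0.15961282] tilt deg 0.2770873493267539
stack [([0.4697, 0.1734, 0.0308], 0.58)]
top 5447 [0.43165814 0.32830223 0.15292355] [0.57089443 0.50865357 0.1855781 ] floor [0.50322771 0.41911989 0.15755165] tilt deg 0.21502160167252998
stack []
```

View pics/s6.png

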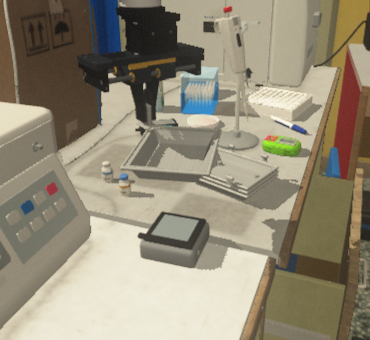

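The side view shows the level tray hanging above the scanner, with nothing else disturbed. Before handing in, I'll cross-check the window position against the side picture.

```bash
python3 - <<'E'
from h import *
c=r.camera_params('side');K=np.array(c['K']);T=np.array(c['cam_to_world'])
for w in((.507,.419,.042),(.504,.4475,.042)):
    q=T[:3,:3].T@(np.array(w)-T[:3,3]);print(w,'crop px',K[0,0]*q[0]/-q[2]+K[0,2]-130,K[1,1]*-q[1]/-q[2]+K[1,2]-60)
g=cv2.imread('pics/s6.png')
for row in range(205,262,4): print(row,g[row,170:181:5].mean((0,1)).astype(int))
E
```

```text
(0.507, 0.419, 0.042) crop px 176.64757213784003 225.7061624228199
(0.504, 0.4475, 0.042) crop px 171.31935130963558 235.87385183714298
205 170
209 162
213 121
217 143
221 153
225 155
229 154
233 154
237 150
241 58
245 60
249 151
253 120
257 106
261 102
```

```bash
python3 -c "
from station import r
print(r.finish_job())"
```

```text
the job is handed in; nothing more can be done
None
```

I peeled the top tray off by its tab and handed the job in with it held level by the tab over the scanner window. It measured about 5 mm off centre, with its underside about 115 mm above the glass, and the nest and the other things looked undisturbed; no verdict came back.

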